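# Size an unmarked pour-hole pin in the ring gauge

### The arm

A 7-joint arm with a two-finger parallel gripper is mounted at the origin on the work surface. World frame = base frame: x ahead of the robot, y to its left, z up, the work surface at z = 0. Lengths are in m, angles in rad, forces in N, time in s.
With the tool pointing down it reaches from about 0.4 to 0.85 m from the base axis. Payload 4.5 kg.
Tool frame: the origin (TCP) lies at the very end of the fingers, on their centre line; the grasp point (between the pads) lies 19 mm behind it (r.pinch_z is the distance from the TCP to the grasp point, in m); z points along the fingers, y is the line along which they close (so a half turn about z gives the same grasp; the last joint's range is limited). The gripper opens to 88 mm and grips with 3 to 60 N. Pads are 18 mm wide; open, the fingers measure 123 mm over their backs; the gripper's body (75 mm by 187 mm) begins 45 mm behind the grasp point.
Start: joints at [1.204, 0.689, -0.195, 1.565, 0.157, 0.902, -0.215], TCP at [0.244, -0.575, 0.239] pointing down, gripper open.
Joint ranges: [-3.01, 3.01], [-0.46, 2.08], [-1.47, 1.51], [0.13, 2.56], [-1, 4.14], [0.04, 2.09], [-2.66, 2.66]. Speed limits (rad/s): [2.57, 2.57, 3.14, 3.14, 3.14, 3.14, 3.14].

### API

Orientations are given as a unit quaternion [x, y, z, w].
In Python, from plant import r, cams gives the robot as it stands.
- The arm moves only by the shell command python3 -m pendant 'ROWS' [FORCE]. ROWS is JSON, a list of rows, each a list of 3 entries, a list of its own where there are three numbers: the closure, from -1 (fully open) to 1 (shut), then the shift along the tool's x, y, z in mm, then the turn, a rotation vector about the tool's x, y, z in degrees. A call has 1 to 8 rows; each row shifts and turns the commanded pose from where the row before left it, along the tool's axes as they then stand; what a row does not reach is not made up. A row lasts 1/8 s, in which the tool goes at most 62.5 mm and 10.7 degrees, less where a joint would pass 70% of its speed; a pose out of reach is approached as far as the arm can. A call with a gripper value outside its range is refused whole. The fingers move at their own pace and stop on an object; FORCE is the grip in N (left out, the last holds). Time passes only in rows, so rows that do not move let the fingers close. It gives the time, the measured TCP pose, the force, the opening and the grip force at its end, in the units of the state.
- r.get_state(): the state, without advancing time (a new reading comes with each control period).
- cams.snapshot(name): name is "side" or "top" or "wrist"; returns a dict with "img" (420x560x3 uint8, red, green, blue), "camera_matrix" (3x3 intrinsics, pixels), "D" ([k1, k2, p1, p2, k3] as OpenCV has them; the pictures are not rectified), "camera_from_world" (4x4, takes a point from world to camera coordinates); the wrist camera has in their place "tool_from_camera" (4x4, takes a point from camera to tool coordinates, whose origin is the TCP and whose axes are the flange's). Camera axes: x right, y up, looking along -z (the intrinsics and any distortion apply to the point x, -y, -z); pixel columns grow to the right and rows downward; lengths in m; the calibration is good to about 2 mm. A picture is of the moment at which its call begins: read the wrist's pose just before it. There is no depth.
- r.finish_job(): hands the job in; it is judged then, once.
The state is a dict: "clock": time; "q": joint angles; "qd": joint speeds; "joint_torque": joint torques, N m; "tool_pos": TCP position; "eef_rot": TCP orientation; "contact_force": force on the tool from outside, world axes, zero at the start; "moment": the same for the moment, N m; "opening": opening from 0.0 (shut) to 1.0 (fully open); "finger_force": force on a finger pad.
Only numpy, scipy, OpenCV 4.12 (cv2) and the standard library are available. Lean on these libraries where they do the work, as an engineer would, in place of code of your own. Each camera call takes 0.05 s, during which the arm holds its last target. There are 200 camera calls.

### The job

Take the unmeasured core pin out of the single-hole stand and lower it, never dropping or ramming it, down through the rings of the gauge from the widest until one ring is too small and stops it. Press it gently onto that ring until the sprung head has sunk about 6 mm, never down to its stop, then ease off and leave the pin standing there in the rings, resting on the one that stopped it. Leave the other two pins and everything else where they are.

Things in the scene. Friction and masses are not known exactly. Their poses are not given: they have to be found in the camera images.
- gauge_base (a point): Underside centre of the ring gauge's fixed steel base (130 x 130 x 14 mm), z up, x and y along its sides. The ring head rides on cross slides: the common vertical axis of the rings stands up to 5 mm off this point along base x and, separately, along base y, different each run and not measured. Each slide holds by about 4 N friction, moves if pushed harder, within 7 mm.
- gauge: The whole gauge; frame as gauge_base. Four sharp-edged rings in a vertical row, 62 mm outside, 12 mm thick. Top face height / bore, unloaded, in mm: blue 110 / 36, brass 90 / 30, orange 70 / 24, dark 50 / 18. Two thin posts at y +-35 mm end level with the top ring. A pin that meets a ring off centre catches on its rim, which feels like a stop until the pin is slid sideways.
- head (a joint): How far the sprung ring head has sunk, in m: 0 unloaded, stop at 0.0125. About 1.2 N per mm after 1 N of preload (6 mm is about 8 N); it springs back when eased.
- stand: Single-hole wooden stand holding the unmeasured pin: block 70 x 70 x 35 mm, hole 41 mm wide and 25 mm deep in the middle (floor of the hole 10 mm above the table). Origin: centre of the underside.
- rack: Pale wooden rack with the two other pins: block 70 (x) x 150 (y) x 35 mm, two holes as in the stand, at y = +40 and -40 mm. Origin: centre of the underside.
- pin_a: A core pin: round shaft 80 mm long, foot edge bevelled 1.5 mm; square green grip on top, 26 x 26 mm, from 80 to 120 mm above the origin, sides along the pin's x and y. 0.11 to 0.23 kg. Origin: centre of the flat foot; z up. Shafts are 22, 28 and 34 mm, one of each, unmarked; each has 1 mm clearance all round in the last ring it passes. Pins swap places each run; the one in the stand is to be sized.
- pin_b: A core pin, outwardly the same as pin_a: same grip, length, origin and axes; shaft 22, 28 or 34 mm.
- pin_c: A core pin, outwardly the same as pin_a: same grip, length, origin and axes; shaft 22, 28 or 34 mm.
- mould: Bystander: round plaster mould, 100 mm across, 85 mm tall. Origin: underside centre.
- vase: Bystander: small white cast vase, 72 mm across, 110 mm tall. Origin: underside centre.
- beaker: Bystander: white plastic beaker, 80 mm across, 100 mm tall. Origin: underside centre.
- jar: Bystander: clear jar with blue cap, 60 mm across, 80 mm tall. Origin: underside centre.
- brush: Bystander: brush lying on the table.
- bowl: Bystander: blue bowl, 120 mm across, 50 mm tall. Origin: underside centre.

How it is judged:
On the way, in this order (a step that is already met when the one before it is completed fails the run):
1. the pin's foot has been lowered into the widest (top) ring of the gauge (((horizontal distance between pin_a and gauge_base below 0.02 m and z of pin_a in the frame of gauge_base between 0.045 and 0.105 m) or (horizontal distance between pin_b and gauge_base below 0.02 m and z of pin_b in the frame of gauge_base between 0.06 and 0.105 m) or (horizontal distance between pin_c and gauge_base below 0.02 m and z of pin_c in the frame of gauge_base between 0.06 and 0.105 m))), for 0.05 s.
2. the pin stands on the ring that stops it and presses the sprung head 4 to 9 mm down (((horizontal distance between pin_a and gauge_base below 0.014 m and z of pin_a in the frame of gauge_base between 0.038 and 0.048 m and value of joint head between 0.004 and 0.009 m) or (horizontal distance between pin_b and gauge_base below 0.014 m and z of pin_b in the frame of gauge_base between 0.058 and 0.068 m and value of joint head between 0.004 and 0.009 m) or (horizontal distance between pin_c and gauge_base below 0.014 m and z of pin_c in the frame of gauge_base between 0.078 and 0.088 m and value of joint head between 0.004 and 0.009 m))), for 0.2 s.
At the end, for the whole second after the job is handed in: The pin from the stand rests released, still and upright (11 degrees, the play of the rings) on the ring that stops it (foot 6 mm below to 2 mm above its unloaded height, within 14 mm of the base axis); head sunk under 4 mm; stand empty; other pins within 20 mm of their starts, standing (((horizontal distance between pin_a and gauge_base below 0.014 m and z of pin_a in the frame of gauge_base between 0.044 and 0.052 m and angle between pin_a's own z axis and vertical below 0.2 rad and linear speed of pin_a below 0.02 m/s and distance of each of pin_b, pin_c from where it was at the start of the episode below 0.02 m and angle between each of pin_b, pin_c's own z axis and vertical below 0.3 rad) or (horizontal distance between pin_b and gauge_base below 0.014 m and z of pin_b in the frame of gauge_base between 0.064 and 0.072 m and angle between pin_b's own z axis and vertical below 0.2 rad and linear speed of pin_b below 0.02 m/s and distance of each of pin_a, pin_c from where it was at the start of the episode below 0.02 m and angle between each of pin_a, pin_c's own z axis and vertical below 0.3 rad) or (horizontal distance between pin_c and gauge_base below 0.014 m and z of pin_c in the frame of gauge_base between 0.084 and 0.092 m and angle between pin_c's own z axis and vertical below 0.2 rad and linear speed of pin_c below 0.02 m/s and distance of each of pin_a, pin_b from where it was at the start of the episode below 0.02 m and angle between each of pin_a, pin_b's own z axis and vertical below 0.3 rad)) and value of joint head below 0.004 m and horizontal distance between each of pin_a, pin_b, pin_c and stand above 0.05 m); the robot touches nothing.
It fails at once if the sprung head is driven down to its stop (sunk more than 11.5 mm) (value of joint head above 0.0115 m).
It fails at once if the pin is dropped in the gauge: moves faster than 0.4 m/s with its foot inside the rings ((horizontal distance between pin_a and gauge_base below 0.02 m and z of pin_a in the frame of gauge_base below 0.108 m and linear speed of pin_a above 0.4 m/s) or (horizontal distance between pin_b and gauge_base below 0.02 m and z of pin_b in the frame of gauge_base below 0.108 m and linear speed of pin_b above 0.4 m/s) or (horizontal distance between pin_c and gauge_base below 0.02 m and z of pin_c in the frame of gauge_base below 0.108 m and linear speed of pin_c above 0.4 m/s)).
It fails at once if the pin is rammed or jammed: over 25 N between it and the ring head (sum of contacts) (contact force between any of pin_a, pin_b, pin_c and gauge above 25 N).
It fails at once if a bystander is moved more than 30 mm (distance of any of mould, vase, beaker, jar, brush, bowl from where it was at the start of the episode above 0.03 m).
It also fails if it takes over 72 s, if anything falls off the work surface, if the arm or the gripper's body presses on something with over 40 N, if the wrist force passes 120 N, or if a joint passes its speed limit or range.

## Working session

There is one attempt and no reset: what is moved stays moved. The work goes in short steps, Python scripts to look and compute and a shell command to move; the robot and the scene stay as the last step left them, time stands still between calls to the robot, and variables do not carry over. Pictures are saved under pics/ and viewed, at most 10 in all, crops included, and the job is handed in when it is done.

```bash
ls; mkdir -p pics; python3 - <<'E'
from plant import r,cams
import cv2,numpy as np
s=r.get_state();print(s)
for n in("top","side"):
    d=cams.snapshot(n);cv2.imwrite(f"pics/{n}0.png",d["img"][:,:,::-1]);print(n,d["camera_matrix"],d["D"],d["camera_from_world"])
    np.savez(f"{n}.npz",**{k:np.array(v) for k,v in d.items()})
print(cams.snapshot("wrist")["tool_from_camera"])
E
```

```text
pics
{'clock': 0.0, 'q': array([ 1.20380804,  0.68998703, -0.19451425,  1.56633699,  0.15729384,
        0.90248224, -0.21512822]), 'qd': array([ 0.00156788,  0.00024104, -0.00124895,  0.00045098, -0.00097823,
        0.00042449, -0.00057831]), 'joint_torque': array([-6.29900733e-04, -5.27567124e+01, -1.26692958e+00, -1.53429937e+01,
       -5.25590801e-02,  6.55801938e-03,  1.48384242e-04]), 'tool_pos': array([ 0.2435526 , -0.57491274,  0.23791001]), 'eef_rot': array([ 9.79982644e-01,  1.99080857e-01, -2.42063636e-04, -8.78632324e-04]), 'contact_force': array([ 0.08878541,  0.08344585, -0.81469723]), 'moment': array([-0.00994574,  0.00356999, -0.01344195]), 'finger_force': 0.0, 'opening': 0.9970127105637889}
top [[491.36092419   0.         281.65928896]
 [  0.         491.36092419 215.10108319]
 [  0.           0.           1.        ]] [-0.14375777  0.          0.          0.          0.        ] [[ 3.71888690e-04 -9.99961149e-01  8.80688569e-03  1.97473760e-02]
 [ 9.93461706e-01  1.37488320e-03  1.14157564e-01 -5.38476381e-01]
 [-1.14165237e-01  8.70684977e-03  9.93423620e-01 -1.38584269e+00]
 [ 0.00000000e+00  0.00000000e+00  0.00000000e+00  1.00000000e+00]]
side [[477.14055515   0.         280.39518728]
 [  0.         477.14055515 211.12515522]
 [  0.           0.           1.        ]] [0.03105543 0.         0.         0.         0.        ] [[-0.98717951 -0.15911118  0.01265907  0.5252267 ]
 [ 0.09987531 -0.55389704  0.82657304 -0.09317149]
 [-0.12450519  0.8172403   0.56268708 -1.32028761]
 [ 0.          0.          0.          1.        ]]
[[ 1.50823390e-03  9.67366645e-01  2.53376201e-01  6.44691544e-02]
 [ 9.99998760e-01 -1.34398870e-03 -8.21317019e-04  3.52903428e-05]
 [-4.53979937e-04  2.53377126e-01 -9.67367472e-01 -1.46554982e-01]
 [ 0.00000000e+00  0.00000000e+00  0.00000000e+00  1.00000000e+00]]
```

View pics/top0.png

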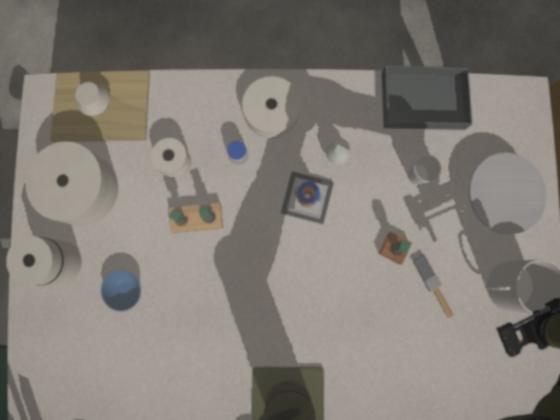

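View pics/side0.png

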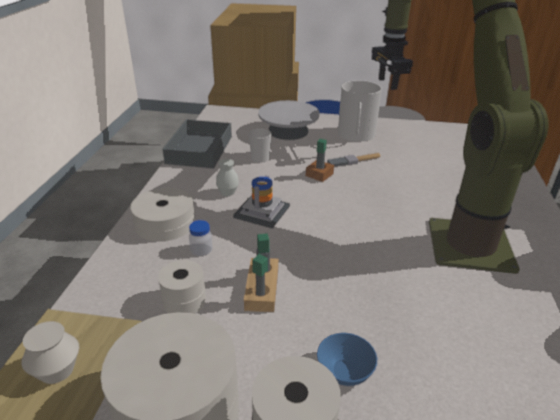

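The top view shows the gauge at about (307,193), the stand with its pin at (396,248) and grip at (401,245), and the rack at (195,217). In the side view the stand pin is at (321,150) and the gauge at (262,195).

```bash
cat > h.py <<'E'
import numpy as np,cv2
from scipy.spatial.transform import Rotation as R
F=np.diag([1.,-1,-1])
def ray(K,D,cfw,uv,z):
    p=cv2.undistortPoints(np.array([[uv]],float),K,D)[0,0]
    d=F@np.array([p[0],p[1],1]);wfc=np.linalg.inv(cfw)
    o=wfc[:3,3];d=wfc[:3,:3]@d
    return o+d*(z-o[2])/d[2]
def proj(K,D,cfw,P):
    P=np.atleast_2d(P);c=(P@cfw[:3,:3].T+cfw[:3,3])@F
    return cv2.projectPoints(c,np.zeros(3),np.zeros(3),K,D)[0][:,0]
def load(n):
    d=np.load(n+".npz");return d["camera_matrix"],d["D"],d["camera_from_world"]
def wrist(name):
    from plant import r,cams
    s=r.get_state();d=cams.snapshot("wrist")
    T=np.eye(4);T[:3,:3]=R.from_quat(s["eef_rot"]).as_matrix();T[:3,3]=s["tool_pos"]
    cfw=np.linalg.inv(T@d["tool_from_camera"])
    cv2.imwrite(f"pics/{name}.png",d["img"][:,:,::-1])
    np.savez(name+".npz",img=d["img"],camera_matrix=d["camera_matrix"],D=np.array(d["D"]),camera_from_world=cfw)
E
python3 - <<'E'
from h import *
c=load("top")
print("gauge",ray(*c,(307,193),.11),"base",ray(*c,(307,197),.014),"stand",ray(*c,(396,248),.035),"grip",ray(*c,(402,245),.13),"rack",ray(*c,(195,217),.035))
c=load("side")
print("grip top",ray(*c,(321,143),.13),"gauge top",ray(*c,(262,184),.11))
a=cv2.imread("pics/top0.png")
o=[cv2.resize(a[y:y+66,x:x+66],(396,396),interpolation=cv2.INTER_CUBIC) for x,y in((274,162),(364,215))]
cv2.imwrite("pics/crop.png",cv2.convertScaleAbs(np.hstack(o),alpha=1.6))
E
```

```text
gauge [ 0.59035595 -0.04844632  0.11      ] base [ 0.59392216 -0.05422887  0.014     ] stand [ 0.4429622  -0.30941061  0.035     ] grip [ 0.44648963 -0.3028869   0.13      ] rack [0.53211707 0.26997393 0.035     ]
grip top [ 0.44782971 -0.29007922  0.13      ] gauge top [ 0.59262407 -0.03701353  0.11      ]
```

View pics/crop.png

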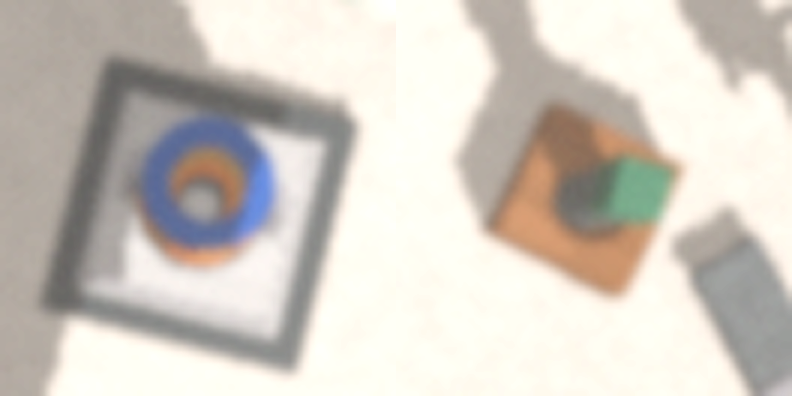

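The left crop shows the gauge: blue ring centre at (308.2,192.5), and base corners at (292,172), (333,182), (323,224) and (281,213). The right crop shows the stand corners at (391,232), (412,242.5), (401,264.5) and (379,253), with the grip top centred at (404.7,246.7).

```bash
python3 - <<'E'
from h import *
from plant import r
c=load("top")
def quad(n,p,z):
    q=np.array([ray(*c,u,z) for u in p]);e=np.roll(q,-1,0)-q
    print(n,q.mean(0).round(4),"edges",np.linalg.norm(e,axis=1).round(4),"ang mod90",(np.degrees(np.arctan2(e[:,1],e[:,0]))%90).round(1))
quad("base",[(292.3,172),(333.2,182),(323.2,223.7),(281,213.3)],.014)
quad("stand",[(391.3,232.2),(411.7,242.5),(401,264.5),(379.3,253.3)],.035)
quad("grip",[(401.3,240.8),(410,242.5),(408,252),(399.7,250.8)],.13)
print("ring",ray(*c,(308.2,192.5),.11))
s=r.get_state();M=R.from_quat(s["eef_rot"]).as_matrix();print(M.round(3))
t=np.array([.443,-.302,.24]);print("shift mm",M.T@(t-s["tool_pos"])*1000)
E
```

```text
base [ 0.5921 -0.0556  0.014 ] edges [0.1242 0.1273 0.1268 0.1272] ang mod90 [76.2 76.  76.1 74.8]
stand [ 0.4427 -0.309   0.035 ] edges [0.0666 0.0714 0.0707 0.0708] ang mod90 [63.2 62.5 62.6 59.1]
grip [ 0.4424 -0.3104  0.13  ] edges [0.0243 0.0263 0.023  0.0274] ang mod90 [78.9 76.5 81.7 79.5]
ring [ 0.59175032 -0.05174523  0.11      ]
[[ 0.921  0.39  -0.001]
 [ 0.39  -0.921  0.001]
 [-0.    -0.001 -1.   ]]
shift mm [ 290.1136324  -173.62935785   -1.67426208]
```

```bash
python3 -m pendant '[[-1,[41,-23.7,0],[0,0,0]],[-1,[41,-23.7,0],[0,0,0]],[-1,[41,-23.7,0],[0,0,0]],[-1,[41,-23.7,0],[0,0,0]],[-1,[41,-23.7,0],[0,0,0]],[-1,[41,-23.7,0],[0,0,0]],[-1,[41,-23.7,0],[0,0,0]]]' 20
python3 -m pendant '[[-1,[0,0,0],[0,0,8.5]],[-1,[0,0,0],[0,0,8.5]],[-1,[0,0,0],[0,0,8.5]],[-1,[0,0,0],[0,0,8.5]],[-1,[0,0,0],[0,0,0]]]'
python3 -c "
from h import *
wrist('w1')"
```

```text
clock: 1.02
tool_pos: [0.4441, -0.3094, 0.2386]
eef_rot: [0.98, 0.199, -0.0, -0.0]
contact_force: [0.5, -0.1, 0.6]
opening: 1.006
finger_force: 0.0
clock: 1.65
tool_pos: [0.4433, -0.3106, 0.2386]
eef_rot: [0.995, -0.095, -0.0, 0.0]
contact_force: [0.4, 0.6, -0.4]
opening: 1.001
finger_force: 0.0
```

View pics/w1.png

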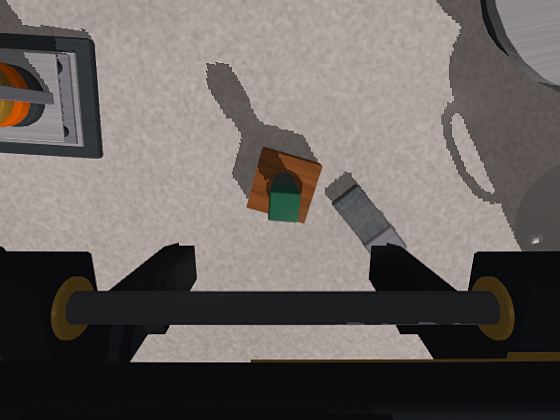

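The wrist view shows the grip as a green square at about x 269–300, y 192–222, standing on the stand at (285,185). The gripper's axes look aligned with the grip.

```bash
python3 - <<'E'
from h import *
d=np.load("w1.npz");c=(d["camera_matrix"],d["D"],d["camera_from_world"])
im=d["img"].astype(int);m=(im[...,1]>im[...,0]+25)&(im[...,1]>im[...,2]+10);m=m.astype(np.uint8)
n,l,st,ce=cv2.connectedComponentsWithStats(m);k=1+st[1:,4].argmax();print(st[k],ce[k])
ys,xs=np.where(l==k);print(cv2.minAreaRect(np.c_[xs,ys].astype(np.float32)))
wfc=np.linalg.inv(c[2]);print("cam",wfc[:3,3],-wfc[:3,2])
for yaw in(-11,-8):
  for cen in((.4425,-.3105),(.447,-.311)):
    Rz=R.from_euler("z",yaw,degrees=True).as_matrix()
    P=np.array([[sx*.013,sy*.013,z] for z in(.13,.09) for sx,sy in((1,1),(1,-1),(-1,-1),(-1,1))])@Rz.T+[*cen,0]
    print(yaw,cen,proj(*c,P).round(0).tolist())
for y in range(188,226,2): print(y,xs[ys==y].min() if (ys==y).any() else '',xs[ys==y].max() if (ys==y).any() else '',im[y,285])
E
```

```text
[268 191  32  31 846] [283.8392435  206.40189125]
((283.8291015625, 206.38633728027344), (29.864587783813477, 28.788028717041016), 4.573921203613281)
cam [ 0.50675915 -0.32317428  0.38508178] [-0.24928875  0.04779774 -0.96724893]
-11 (0.4425, -0.3105) [[266.0, 194.0], [298.0, 194.0], [297.0, 224.0], [267.0, 224.0], [268.0, 186.0], [296.0, 186.0], [295.0, 212.0], [269.0, 212.0]]
-11 (0.447, -0.311) [[266.0, 189.0], [297.0, 189.0], [297.0, 219.0], [266.0, 219.0], [268.0, 181.0], [295.0, 181.0], [295.0, 208.0], [268.0, 208.0]]
-8 (0.4425, -0.3105) [[266.0, 195.0], [297.0, 193.0], [298.0, 223.0], [267.0, 225.0], [268.0, 186.0], [295.0, 185.0], [296.0, 211.0], [269.0, 213.0]]
-8 (0.447, -0.311) [[265.0, 190.0], [296.0, 188.0], [298.0, 218.0], [267.0, 220.0], [267.0, 182.0], [295.0, 180.0], [296.0, 207.0], [269.0, 208.0]]
188   [19 40 30]
190   [19 40 30]
192 270 281 [19 42 31]
194 270 299 [34 83 59]
196 270 299 [37 88 63]
198 270 299 [35 86 61]
200 270 299 [37 86 63]
202 270 299 [37 85 62]
204 270 299 [37 87 64]
206 270 298 [39 87 65]
208 269 298 [39 87 64]
210 269 298 [40 88 65]
212 269 298 [41 88 65]
214 269 298 [43 90 67]
216 269 297 [44 90 67]
218 269 297 [47 92 69]
220 274 297 [41 90 64]
222   [162 157 150]
224   [169 159 153]
```

```bash
python3 -m pendant '[[-1,[1,1.5,20],[0,0,3.5]],[-1,[0,0,32],[0,0,0]],[-1,[0,0,32],[0,0,0]],[-1,[0,0,32],[0,0,0]],[-1,[0,0,20],[0,0,0]],[-1,[0,0,9],[0,0,0]],[-1,[0,0,0],[0,0,0]]]' 20
python3 -m pendant '[[0,[0,0,0],[0,0,0]],[1,[0,0,0],[0,0,0]],[1,[0,0,0],[0,0,0]],[1,[0,0,0],[0,0,0]],[1,[0,0,0],[0,0,0]],[1,[0,0,0],[0,0,0]]]' 25
```

```text
clock: 2.58
tool_pos: [0.4441, -0.3124, 0.0935]
eef_rot: [0.992, -0.126, -0.0, -0.0]
contact_force: [-0.1, 0.0, 0.6]
opening: 0.998
finger_force: 0.0
clock: 3.32
tool_pos: [0.4441, -0.3124, 0.0937]
eef_rot: [0.992, -0.126, 0.0, 0.0]
contact_force: [0.4, -0.2, 0.2]
opening: 0.343
finger_force: 0.0
```

```bash
python3 -m pendant '[[1,[0,0,0],[0,0,0]],[1,[0,0,0],[0,0,0]],[1,[0,0,0],[0,0,0]],[1,[0,0,0],[0,0,0]]]' 25
python3 -m pendant '[[1,[0,0,-10],[0,0,0]],[1,[0,0,-20],[0,0,0]],[1,[0,0,-40],[0,0,0]],[1,[0,0,-40],[0,0,0]],[1,[0,0,-40],[0,0,0]],[1,[0,0,0],[0,0,0]],[1,[0,0,0],[0,0,0]]]'
```

```text
clock: 3.82
tool_pos: [0.4441, -0.3124, 0.0937]
eef_rot: [0.992, -0.126, 0.0, -0.0]
contact_force: [0.5, -0.2, -0.9]
opening: 0.296
finger_force: 24.8
clock: 4.7
tool_pos: [0.4435, -0.312, 0.2434]
eef_rot: [0.992, -0.126, -0.001, -0.0]
contact_force: [-0.8, 0.3, -2.3]
opening: 0.294
finger_force: 24.8
```

```bash
python3 -m pendant '[[1,[1.4,-20,0],[0,0,0]],[1,[3,-41,0],[0,0,0]],[1,[3,-41,0],[0,0,0]],[1,[3,-41,0],[0,0,0]],[1,[3,-41,0],[0,0,0]],[1,[3,-41,0],[0,0,0]],[1,[3,-41,0],[0,0,0]],[1,[1.4,-20,0],[0,0,0]]]'
python3 -m pendant '[[1,[0,0,0],[0,0,0]],[1,[0,0,0],[0,0,0]],[1,[0,0,0],[0,0,0]]]'
python3 -c "
from h import *
wrist('w2')"
```

```text
clock: 5.7
tool_pos: [0.5356, -0.0381, 0.2422]
eef_rot: [0.992, -0.125, -0.002, -0.0]
contact_force: [-0.5, 0.6, -1.1]
opening: 0.294
finger_force: 24.8
clock: 6.08
tool_pos: [0.5354, -0.0429, 0.2437]
eef_rot: [0.992, -0.128, -0.0, 0.001]
contact_force: [-0.9, -0.6, -2.0]
opening: 0.293
finger_force: 24.8
```

View pics/w2.png

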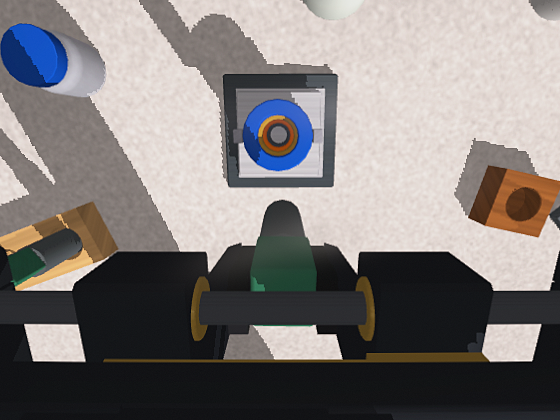

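The blue ring is centred at about (278,135), with the square base at x 223–338, y 73–188. The held pin's foot is at about (282,202), and the stand is empty at (523,205).

```bash
python3 - <<'E'
from h import *
from plant import r
d=np.load("w2.npz");c=(d["camera_matrix"],d["D"],d["camera_from_world"])
im=d["img"].astype(int);roi=np.zeros(im.shape[:2],bool);roi[80:190,220:345]=1
m=((im[...,2]>im[...,0]+60)&roi).astype(np.uint8)
ct=max(cv2.findContours(m,cv2.RETR_EXTERNAL,cv2.CHAIN_APPROX_NONE)[0],key=len)
hull=cv2.convexHull(ct);e=cv2.fitEllipse(hull);print(e)
q=np.array([ray(*c,p,.11) for p in hull[:,0].astype(float)])
from scipy.optimize import least_squares
f=least_squares(lambda p:np.hypot(q[:,0]-p[0],q[:,1]-p[1])-p[2],[.59,-.05,.031],loss="soft_l1",f_scale=.001)
print("ring",f.x,np.abs(f.fun).max())
th=np.linspace(0,2*np.pi,60)
C=lambda x,y,z,rad:np.c_[x+rad*np.cos(th),y+rad*np.sin(th),np.full(60,z)]
# bore of top ring
hs=cv2.findContours(m,cv2.RETR_CCOMP,cv2.CHAIN_APPROX_NONE)
for cc,h in zip(hs[0],hs[1][0]):
    if h[3]>=0 and len(cc)>30:
        qq=np.array([ray(*c,p,.11) for p in cv2.convexHull(cc)[:,0].astype(float)])
        g=least_squares(lambda p:np.hypot(qq[:,0]-p[0],qq[:,1]-p[1])-p[2],[.59,-.05,.018]);print("bore",g.x)
# base corners
quad=[(223,74),(338,74),(333,187),(227,187)]
b=np.array([ray(*c,p,.014) for p in quad]);ed=np.roll(b,-1,0)-b
print("base",b.mean(0),np.linalg.norm(ed,axis=1))
s=r.get_state();Rt=R.from_quat(s["eef_rot"]).as_matrix()
foot=s["tool_pos"]+Rt@[0,0,.0837];print("tcp",s["tool_pos"],"foot",foot)
for D in(22,28,34):
    a=proj(*c,C(*foot,D/2000-.0015));b2=proj(*c,C(*(foot-Rt@[0,0,.0015]),D/2000))
    print(D,"foot bbox",np.r_[a.min(0),a.max(0)].round(1),np.r_[b2.min(0),b2.max(0)].round(1))
for y in range(196,236,3): print(y,im[y,255:312:3].sum(1)//3)
E
```

```text
((277.41937255859375, 134.71170043945312), (69.7330093383789, 71.78788757324219), 171.7447967529297)
ring [ 0.59354223 -0.05429899  0.0304359 ] 0.00023310646111615943
bore [ 0.59347747 -0.05438134  0.01828147]
base [ 0.59428824 -0.05649299  0.014     ] [0.12866593 0.12820075 0.12935315 0.12817149]
tcp [ 0.53555126 -0.042575    0.24377552] foot [ 0.53552857 -0.04264542  0.16007555]
22 foot bbox [268.8 204.3 293.6 228.3] [266.7 202.9 295.7 230.7]
28 foot bbox [264.9 200.5 297.6 231.9] [262.8 199.  299.6 234.4]
34 foot bbox [260.9 196.6 301.5 235.6] [258.8 195.  303.6 238.1]
196 [225 221 214 223 224 223 224 220 222 223 227 227 226 221 218 222 220 221
 217]
199 [220 219 224 226 221 220 224 234 195 170 220 231 227 221 224 221 219 221
 218]
202 [218 216 224 220 221 233  79  39  47  48  46  39  89 236 223 225 225 230
 217]
205 [223 222 225 218 235  28  50  50  51  50  51  51  51  59 236 216 215 218
 215]
208 [224 228 222 221  20  51  50  52  51  53  52  53  54  54  85 227 217 220
 212]
211 [226 221 230 226  46  52  52  52  54  53  55  56  55  56  48 234 221 225
 219]
214 [222 221 219 132  51  52  53  54  54  56  56  57  59  59  60 171 227 220
 216]
217 [219 216 224  30  54  54  55  55  57  57  58  60  62  63  65  86 219 213
 214]
220 [216 223 233  46  55  56  58  59  60  60  62  63  66  67  67  58 223 216
 218]
223 [224 217 226  54  58  59  59  62  63  64  65  65  67  69  72  71 234 216
 220]
226 [222 219 198  59  60  62  63  64  64  66  68  69  71  72  73  76 192 219
 219]
229 [220 219  73  62  63  64  65  65  66  68  69  72  73  75  77  80 118 217
 209]
232 [221 214  46  63  65  66  68  69  69  71  72  75  75  77  79  80  88 209
 214]
235 [221 236  61  68  67  70  71  75  77  77  80  82  78  79  79  81  77 222
 209]
```

```bash
python3 -m pendant '[[1,[20,-1.4,0],[0,0,0]],[1,[24,-1.4,0],[0,0,0]],[1,[15,-1,0],[0,0,0]],[1,[0,0,15],[0,0,0]],[1,[0,0,20],[0,0,0]],[1,[0,0,8],[0,0,0]],[1,[0,0,0],[0,0,0]],[1,[0,0,0],[0,0,0]]]'
python3 - <<'E'
from h import *
wrist('w3')
from plant import cams
d=cams.snapshot("side");a=d["img"][135:245,200:330,::-1];cv2.imwrite("pics/s3.png",cv2.resize(a,None,fx=4,fy=4,interpolation=cv2.INTER_CUBIC))
w=cv2.imread("pics/w3.png")[60:300,160:420];b=cv2.imread("pics/s3.png")
cv2.imwrite("pics/m3.png",np.hstack([cv2.resize(w,(400,370)),cv2.resize(b,(400,370))]))
E
```

```text
clock: 7.12
tool_pos: [0.5943, -0.052, 0.2012]
eef_rot: [0.992, -0.127, 0.0, 0.0]
contact_force: [-0.3, -0.8, -1.8]
opening: 0.292
finger_force: 24.8
```

View pics/m3.png

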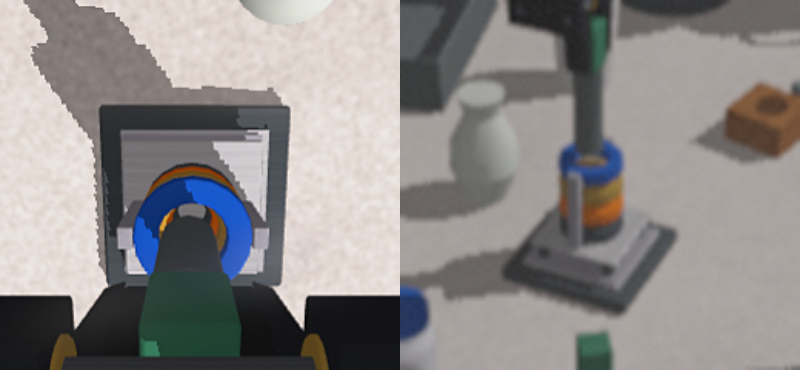

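The pin hangs over the blue ring, about 4 crop pixels left of its centre (ring 192, pin 188). I'll compute the correction.

```bash
python3 - <<'E'
from h import *
from plant import r
from scipy.optimize import least_squares
d=np.load("w3.npz");c=(d["camera_matrix"],d["D"],d["camera_from_world"])
im=d["img"].astype(int);roi=np.zeros(im.shape[:2],bool);roi[80:250,220:345]=1
m=((im[...,2]>im[...,0]+60)&roi).astype(np.uint8)
ct=max(cv2.findContours(m,cv2.RETR_EXTERNAL,cv2.CHAIN_APPROX_NONE)[0],key=len)
p=ct[:,0].astype(float);q=np.array([ray(*c,u,.11) for u in p])
f=least_squares(lambda v:np.hypot(q[:,0]-v[0],q[:,1]-v[1])-.0308,[.594,-.054],loss="soft_l1",f_scale=.0003)
print("ring",f.x,np.median(np.abs(f.fun)))
s=r.get_state();Rt=R.from_quat(s["eef_rot"]).as_matrix();foot=s["tool_pos"]+Rt@[0,0,.0837];print("foot nominal",foot)
th=np.linspace(0,2*np.pi,90);a=proj(*c,np.c_[foot[0]+.014*np.cos(th),foot[1]+.014*np.sin(th),np.full(90,foot[2]+.0015)])
print("pred foot bbox",a.min(0),a.max(0))
for y in range(190,222,3): print(y,[tuple(im[y,x]) and int(im[y,x].sum()//3) for x in range(258,312,2)])
print("shift mm",(Rt.T@np.r_[f.x-foot[:2],0]*1000).round(2))
E
```

```text
ring [ 0.59360923 -0.05432321] 0.0008295693074428633
foot nominal [ 0.59456449 -0.05197756  0.11769642]
pred foot bbox [263.20150445 198.77219011] [300.04202303 234.25829858]
190 [60, 59, 60, 60, 59, 58, 58, 58, 59, 59, 57, 56, 54, 50, 85, 111, 106, 105, 105, 105, 106, 106, 106, 104, 103, 106, 106]
193 [59, 59, 59, 58, 60, 59, 57, 56, 55, 64, 108, 123, 120, 121, 120, 118, 108, 97, 93, 109, 106, 103, 107, 106, 105, 105, 106]
196 [58, 59, 60, 59, 59, 58, 66, 94, 33, 127, 114, 116, 114, 115, 114, 114, 115, 119, 28, 55, 72, 100, 105, 106, 106, 107, 107]
199 [60, 59, 58, 58, 54, 117, 79, 52, 39, 68, 118, 103, 90, 98, 113, 119, 118, 117, 35, 43, 73, 64, 88, 105, 105, 106, 107]
202 [58, 59, 58, 50, 135, 113, 72, 48, 50, 49, 48, 50, 50, 49, 46, 45, 47, 35, 41, 44, 70, 75, 70, 76, 104, 106, 107]
205 [59, 60, 54, 91, 148, 62, 46, 48, 48, 49, 49, 50, 49, 49, 50, 49, 49, 49, 49, 56, 75, 76, 66, 75, 76, 105, 108]
208 [55, 58, 52, 149, 133, 45, 49, 49, 49, 49, 49, 50, 50, 51, 50, 50, 50, 51, 50, 48, 76, 76, 64, 77, 77, 99, 108]
211 [106, 57, 54, 72, 45, 49, 49, 50, 52, 50, 50, 49, 50, 51, 51, 51, 50, 51, 51, 52, 56, 79, 69, 76, 76, 81, 109]
214 [103, 91, 46, 59, 49, 48, 51, 51, 51, 51, 51, 51, 51, 52, 52, 51, 53, 52, 52, 53, 52, 68, 78, 79, 75, 72, 108]
217 [104, 106, 99, 47, 50, 51, 51, 51, 51, 51, 51, 52, 52, 52, 53, 53, 54, 54, 54, 54, 56, 60, 79, 80, 57, 88, 110]
220 [104, 107, 111, 47, 51, 50, 50, 52, 53, 52, 52, 52, 52, 53, 52, 55, 54, 55, 56, 57, 58, 57, 84, 78, 58, 105, 110]
shift mm [-0.34  2.51 -0.  ]
```

```bash
python3 -m pendant '[[1,[-0.3,2.2,0],[0,0,0]],[1,[0,0,0],[0,0,0]],[1,[0,0,4],[0,0,0]],[1,[0,0,4],[0,0,0]],[1,[0,0,4],[0,0,0]],[1,[0,0,4],[0,0,0]],[1,[0,0,2],[0,0,0]],[1,[0,0,0],[0,0,0]]]'
```

```text
clock: 8.22
tool_pos: [0.5932, -0.054, 0.1825]
eef_rot: [0.992, -0.126, -0.0, 0.0]
contact_force: [0.4, 0.4, -2.5]
opening: 0.291
finger_force: 24.8
```

```bash
python3 -m pendant '[[1,[0,0,3],[0,0,0]],[1,[0,0,3],[0,0,0]],[1,[0,0,1],[0,0,0]],[1,[0,0,1],[0,0,0]],[1,[0,0,1],[0,0,0]],[1,[0,0,1],[0,0,0]],[1,[0,0,0],[0,0,0]]]'
```

```text
clock: 9.1
tool_pos: [0.5932, -0.0539, 0.1727]
eef_rot: [0.992, -0.126, -0.0, 0.0]
contact_force: [0.5, -0.2, -1.2]
opening: 0.293
finger_force: 24.8
```

```bash
python3 -m pendant '[[1,[0,0,1],[0,0,0]],[1,[0,0,1],[0,0,0]],[1,[0,0,0],[0,0,0]],[1,[0,0,0],[0,0,0]]]'
```

```text
clock: 9.6
tool_pos: [0.5933, -0.054, 0.1707]
eef_rot: [0.992, -0.127, 0.0, 0.0]
contact_force: [0.1, 0.5, -2.4]
opening: 0.287
finger_force: 24.8
```

```bash
python3 -m pendant '[[1,[0,0,1.5],[0,0,0]],[1,[0,0,1.5],[0,0,0]],[1,[0,0,1.5],[0,0,0]],[1,[0,0,0],[0,0,0]],[1,[0,0,0],[0,0,0]]]'
```

```text
clock: 10.22
tool_pos: [0.5932, -0.054, 0.1662]
eef_rot: [0.992, -0.127, 0.0, 0.0]
contact_force: [0.8, -0.3, -0.7]
opening: 0.292
finger_force: 24.8
```

```bash
python3 -m pendant '[[1,[0,0,2],[0,0,0]],[1,[0,0,2],[0,0,0]],[1,[0,0,2],[0,0,0]],[1,[0,0,2],[0,0,0]],[1,[0,0,0],[0,0,0]],[1,[0,0,0],[0,0,0]]]'
```

```text
clock: 10.98
tool_pos: [0.5933, -0.054, 0.1582]
eef_rot: [0.992, -0.126, 0.0, 0.0]
contact_force: [-0.9, -0.2, -1.5]
opening: 0.292
finger_force: 24.8
```

Free through brass. Next contact should be the orange ring at TCP ≈ 0.154.

```bash
python3 -m pendant '[[1,[0,0,1],[0,0,0]],[1,[0,0,1],[0,0,0]],[1,[0,0,1],[0,0,0]],[1,[0,0,1],[0,0,0]],[1,[0,0,0],[0,0,0]],[1,[0,0,0],[0,0,0]]]'
```

```text
clock: 11.72
tool_pos: [0.5932, -0.054, 0.1542]
eef_rot: [0.992, -0.126, 0.0, 0.0]
contact_force: [0.3, 0.2, -1.3]
opening: 0.292
finger_force: 24.8
```

```bash
python3 -m pendant '[[1,[0,0,1],[0,0,0]],[1,[0,0,1],[0,0,0]],[1,[0,0,0],[0,0,0]],[1,[0,0,0],[0,0,0]]]'
```

```text
clock: 12.22
tool_pos: [0.5934, -0.054, 0.1524]
eef_rot: [0.992, -0.127, 0.0, 0.0]
contact_force: [-0.6, -0.1, 0.1]
opening: 0.292
finger_force: 24.8
```

```bash
python3 -m pendant '[[1,[0,0,1],[0,0,0]],[1,[0,0,1],[0,0,0]],[1,[0,0,1],[0,0,0]],[1,[0,0,0],[0,0,0]],[1,[0,0,0],[0,0,0]]]'
```

```text
clock: 12.85
tool_pos: [0.5935, -0.054, 0.1495]
eef_rot: [0.992, -0.127, 0.0, 0.0]
contact_force: [0.3, 0.1, 3.5]
opening: 0.289
finger_force: 24.8
```

```bash
python3 -m pendant '[[1,[0,0,1],[0,0,0]],[1,[0,0,1],[0,0,0]],[1,[0,0,0],[0,0,0]],[1,[0,0,0],[0,0,0]],[1,[0,0,0],[0,0,0]]]'
```

```text
clock: 13.48
tool_pos: [0.5935, -0.054, 0.1476]
eef_rot: [0.992, -0.127, 0.0, 0.0]
contact_force: [-0.3, -0.2, 6.2]
opening: 0.294
finger_force: 24.8
```

```bash
python3 -m pendant '[[1,[0,0,0],[0,0,0]],[1,[0,0,0],[0,0,0]],[1,[0,0,-1.5],[0,0,0]],[1,[0,0,-1.5],[0,0,0]],[1,[0,0,-1.5],[0,0,0]],[1,[0,0,-0.8],[0,0,0]],[1,[0,0,0],[0,0,0]],[1,[0,0,0],[0,0,0]]]'
```

```text
clock: 14.48
tool_pos: [0.5931, -0.054, 0.1523]
eef_rot: [0.992, -0.126, -0.0, 0.0]
contact_force: [1.2, -0.2, -0.0]
opening: 0.29
finger_force: 24.8
```

```bash
python3 -m pendant '[[1,[0,0,-0.5],[0,0,0]],[1,[0,0,0],[0,0,0]],[1,[0,0,0],[0,0,0]]]' 4
python3 -m pendant '[[0,[0,0,0],[0,0,0]],[0,[0,0,0],[0,0,0]],[0,[0,0,0],[0,0,0]],[0,[0,0,0],[0,0,0]]]'
```

```text
clock: 14.85
tool_pos: [0.5931, -0.0539, 0.1529]
eef_rot: [0.992, -0.126, -0.0, 0.0]
contact_force: [0.3, -0.2, 1.2]
opening: 0.295
finger_force: 4.0
clock: 15.35
tool_pos: [0.5932, -0.054, 0.153]
eef_rot: [0.992, -0.127, -0.0, 0.0]
contact_force: [0.4, -1.0, -0.1]
opening: 0.501
finger_force: 0.0
```

```bash
python3 -m pendant '[[0,[0,0,-10],[0,0,0]],[0,[0,0,-20],[0,0,0]],[0,[0,0,-35],[0,0,0]],[0,[0,0,-40],[0,0,0]],[0,[-30,0,0],[0,0,0]],[0,[-40,0,0],[0,0,0]],[0,[0,0,0],[0,0,0]],[0,[0,0,0],[0,0,0]]]'
python3 - <<'E'
from h import *
wrist('w4')
from plant import cams
a=cams.snapshot("side")["img"][135:245,200:330,::-1]
w=cv2.imread("pics/w4.png")[20:260,150:410]
cv2.imwrite("pics/m4.png",np.hstack([cv2.resize(w,(400,370)),cv2.resize(a,(400,370),interpolation=cv2.INTER_CUBIC)]))
E
```

```text
clock: 16.35
tool_pos: [0.5266, -0.0365, 0.2588]
eef_rot: [0.992, -0.127, 0.001, -0.0]
contact_force: [0.7, 0.4, 0.0]
opening: 0.497
finger_force: 0.0
```

View pics/m4.png

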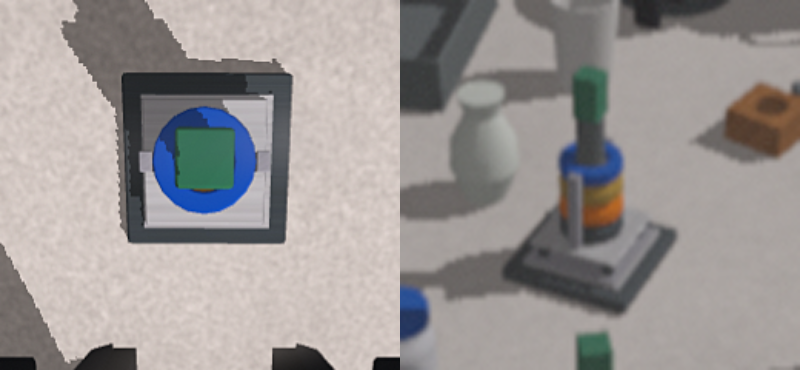

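The pin stands upright in the rings, with the grip centred over the blue ring at about (205,158) in the left crop, and the gripper is clear. Handing in.

```bash
python3 -c "
from plant import r
print(r.finish_job())"
```

```text
the job is handed in; nothing more can be done
None
```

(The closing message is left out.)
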